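# Feed the gold chip carrier with the spring-return slide

### The arm

A 7-joint arm with a two-finger parallel gripper is mounted at the origin on the work surface. World frame = base frame: x ahead of the robot, y to its left, z up, the work surface at z = 0. Lengths are in m, angles in rad, forces in N, time in s.
With the tool pointing down it reaches from about 0.4 to 0.85 m from the base axis. Payload 10.4 kg.
Tool frame: the origin (TCP) lies at the very end of the fingers, on their centre line; the grasp point (between the pads) lies 19 mm behind it; x points along the fingers, z is the direction in which the jaws open and shut, and the axes are right-handed (so a half turn about x gives the same grasp; the last joint's range is limited). The gripper opens to 85 mm and grips with 20 to 120 N. Pads are 22 mm wide; open, the fingers measure 114 mm over their backs; the gripper's body (76 mm by 85 mm) begins 54 mm behind the grasp point. The pads swing forward as they close: fully open they stand 13 mm farther back than shut.
Start: joints at [1.105, 0.332, -0.065, 1.46, 0.022, 1.35, -0.088], TCP at [0.268, -0.565, 0.231] pointing down, gripper open.
Joint ranges: [-2.6, 2.6], [-0.5, 2.12], [-1.47, 1.34], [0.16, 2.42], [-1.27, 4.41], [0.06, 2.06], [-2.6, 2.6]. Speed limits (rad/s): [2.22, 2.22, 2.79, 2.79, 3.14, 3.14, 3.14].

### API

Orientations are given as a unit quaternion [x, y, z, w].
In Python, from workcell import telemetry, viewer, manip, spot_in, mark_of gives the robot as it stands. The module is installed in compiled form; this text tells all that it offers.
- The arm moves only by the shell command python3 -m crank 'ROWS' [FORCE]. ROWS is JSON, a list of rows, each a list of 3 entries, a list of its own where there are three numbers: the closure, from 0 (fully open) to 1 (shut), then the shift along the world's x, y, z in cm, then the turn, a rotation vector about the world's x, y, z in rad. A call has 1 to 12 rows; each row shifts and turns the commanded pose from where the row before left it; what a row does not reach is not made up. A row lasts 1/12 s, in which the tool goes at most 41.7 mm and 7.16 degrees, less where a joint would pass 70% of its speed; a pose out of reach is approached as far as the arm can. A call with a gripper value outside its range is refused whole. The fingers move at their own pace and stop on an object; FORCE is the grip in N (left out, the last holds). Time passes only in rows, so rows that do not move let the fingers close. It gives the time, the measured TCP pose, the force and the opening at its end, in the units of the state.
- telemetry.get_obs(): the state, without advancing time (a new reading comes with each control period).
- viewer.camera(name): name is "side" or "top" or "wrist"; returns a dict with "frame" (384x512x3 uint8, red, green, blue), "intrinsics" (3x3 intrinsics, pixels), "cam_to_world" (4x4, takes a point from camera to world coordinates). Camera axes: x right, y up, looking along -z (the intrinsics and any distortion apply to the point x, -y, -z); pixel columns grow to the right and rows downward; lengths in m; the calibration is good to about 2 mm. The wrist camera is an equidistant fisheye: a pixel r from the principal point sees the ray r / f radians off the axis. A picture is of the moment at which its call begins. There is no depth.
- manip.hand_in(): hands the job in, once; it reports no verdict.
Trained networks look in a picture, given as the dict that the camera call returned (one of the last four; its "shot" number tells which), for a name from the list of things; names that differ only in an ending like _2 or _b are one class to them, and where a whole thing is asked for, a point or a joint stands for the part that bears it (a point fixed in the world has none). Each returns a list of dicts, best first, with "conf" (0 to 1); they miss things now and then, are a little off and sometimes report something else, mostly with a low value. They report only what shows in the picture. A call takes as long as a camera call. They do not tell look-alikes from the thing itself.
- spot_in(thing, picture): "location" ([x, y, z] in m, in the coordinates of the camera as it stood for that picture, good to about 4 mm: the middle of the surface that is visible of it).
- mark_of(thing, picture): "location" ([x, y, z] in m, in the coordinates of the camera as it stood for that picture, good to about 4 mm: a listed point, or the origin of a listed thing).
The state is a dict: "clock": time; "joint_pos": joint angles; "joint_velocities": joint speeds; "tau": joint torques, N m; "position": TCP position; "ee_rot": TCP orientation; "ft_force": force on the tool from outside, world axes, zero at the start; "torque": the same for the moment, N m; "grip_width": opening from 0.0 (shut) to 1.0 (fully open).
Only numpy, scipy, OpenCV 4.12 (cv2) and the standard library are available. Lean on these libraries where they do the work, as an engineer would, in place of code of your own. Each camera call takes 0.05 s, during which the arm holds its last target. There are 200 camera calls.

### The job

On the wire bonder's bench, push the blue-handled slide of the chip-carrier feeder right to its end so that it shoves the gold carrier onto the black pick-up place, then let go of the handle there so that the spring snaps the slide home by itself. The gold carrier stays lying on its pick-up place; do not work the yellow-handled feeder.

Things in the scene. Friction and masses are not known exactly. Their poses are not given: they have to be found in the camera images.
- blue_feeder: Fixed white plate 190x70x8 (all in mm); x = push direction. Origin: underside, lane's midline, 65 behind front edge. Lane 44 wide; walls, end stop (x=52) 20 high. Black pick-up place 44 long, centre x=22. Blue handle 20 (x) x 30 (y), 32-70 above bench, centre x=-80 home, -20 at end, y=0; nose 20 ahead of it. Beside it (left or right) a like feeder: yellow handle, grey carrier.
- blue_slide (a joint): Blue-handled slide of that feeder, m: 0 = home (near the robot), 0.060 = hard end stop, growing along the feeder's +x. A spring pulls it home with about 4 N at home, 8 N at the end; damping adds 3 N at 0.1 m/s. Let go, it is home in about 0.3 s. Its steel nose pushes the carrier along the lane. The handle can be pinched across the lane or pushed from behind.
- gold_carrier: Loose gold-coloured metal plate 40x40x8 mm with a black chip 16x16x2 mm on top, about 60 g. Origin: centre of its underside, z up. It starts in the blue feeder's lane, 2 to 6 mm ahead of the slide's nose, centre at feeder x = -38 to -34 mm. Full slide travel pushes its centre to about x = 20 mm, where it stays as the slide returns.
- yellow_slide (a joint): Slide of the other feeder (yellow handle, grey carrier), in m; same shape and travel, 0 = home. Leave it at home.
Mind the look-alikes: they are no part of the job. Of the things that look like the gold_carrier, the middle-sized one is meant.

How it is judged:
On the way, in this order (a step that is already met when the one before it is completed fails the run):
1. the blue slide is at its end (over 55 of its 60 mm) (value of joint blue_slide above 0.055 m), for 0.1 s.
2. the slide, let go (no finger on it), springs back by itself, seen while it is still over 10 mm from home (value of joint blue_slide above 0.01 m and velocity of joint blue_slide below -0.03 m/s and contact force between each of the arm, the fingers and blue_feeder below 0.2 N).
At the end, for the whole second after the job is handed in: The blue slide is back home (within 4 mm), and the gold carrier lies still and flat (within 10 degrees) in the lane of the blue feeder with its centre within 12 mm of the middle of the black pick-up place along the lane and 10 mm across it (and 4 mm in height) (value of joint blue_slide below 0.004 m and x of gold_carrier in the frame of blue_feeder between 0.01 and 0.034 m and y of gold_carrier in the frame of blue_feeder between -0.01 and 0.01 m and z of gold_carrier in the frame of blue_feeder between 0.004 and 0.012 m and angle between gold_carrier's own z axis and vertical below 0.17 rad and linear speed of gold_carrier below 0.02 m/s); the robot touches nothing.
It fails at once if the yellow slide is worked (moved more than 8 mm) (value of joint yellow_slide above 0.008 m).
It also fails if it takes over 32 s, if anything falls off the work surface, if the arm or the gripper's body presses on something with over 40 N, if the wrist force passes 120 N, or if a joint passes its speed limit or range.

## Working session

There is one attempt and no reset: what is moved stays moved. The work goes in short steps, Python scripts to look and compute and a shell command to move; the robot and the scene stay as the last step left them, time stands still between calls to the robot, and variables do not carry over. Pictures are saved under pics/ and viewed, about 8 in all and at most 12, crops included, and the job is handed in when it is done.

```bash
mkdir -p pics; cat > h.py <<'E'
from workcell import telemetry, viewer, manip, spot_in, mark_of
import numpy as np, cv2
def w(pic,p): return (pic["cam_to_world"]@np.r_[p,1])[:3]
def px(pic,P):
    q=np.linalg.inv(pic["cam_to_world"])@np.r_[P,1]; k=pic["intrinsics"]@np.array([q[0],-q[1],-q[2]]); return k[:2]/k[2]
def at_z(pic,u,v,z):
    d=np.linalg.inv(pic["intrinsics"])@np.array([u,v,1.]); M=pic["cam_to_world"]
    d=M[:3,:3]@(d*[1,-1,-1]); o=M[:3,3]; return o+d*(z-o[2])/d[2]
def look(n,f):
    p=viewer.camera(n); cv2.imwrite('pics/'+f,cv2.cvtColor(p["frame"],cv2.COLOR_RGB2BGR)); return p
E
python3 - <<'E'
from h import *
for c in ("top","side"):
    p=look(c,c+"1.png")
    print(c,p["cam_to_world"][:3,3].round(2))
    for t in ("blue_feeder","blue_slide","gold_carrier","yellow_slide"):
        for f in (spot_in,mark_of):
            for r in f(t,p): print(t,f.__name__,round(r["conf"],2),w(p,r["location"]).round(3),px(p,w(p,r["location"])).round())
o=telemetry.get_obs(); print(o["clock"],o["position"],o["ee_rot"])
E
```

```text
top [0.28 0.03 1.17]
blue_feeder call 0.79 [0.519 0.204 0.011] [190. 203.]
blue_feeder call 0.88 [ 0.548  0.214 -0.002] [187. 192.]
blue_slide call 0.75 [0.465 0.195 0.02 ] [193. 224.]Traceback (most recent call last):
  File "<stdin>", line 7, in <module>
ValueError: it knows: blue_feeder, gold_carrier
```

View pics/top1.png

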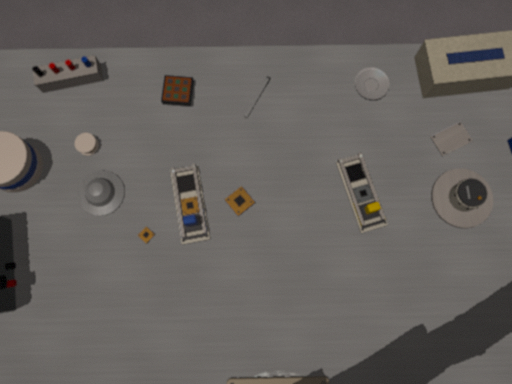

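The top view shows the blue feeder at about (190,203), with the blue handle at (190,220), the gold carrier at (190,206) and the black place at (187,184). The yellow feeder is well away at (362,192). The loose gold look-alikes are at (240,200) and (146,235).

```bash
python3 - <<'E'
from h import *
p=look("top","top2.png"); f=p["frame"]
c=f[155:255,150:230]; cv2.imwrite("pics/crop.png",cv2.cvtColor(cv2.resize(c,None,fx=6,fy=6,interpolation=cv2.INTER_CUBIC),cv2.COLOR_RGB2BGR))
for t in ("blue_feeder","gold_carrier"):
    for r in mark_of(t,p): print(t,round(r["conf"],2),w(p,r["location"]).round(3))
s=look("side","side1.png"); print(s["cam_to_world"][:3,3].round(2))
for t in ("blue_feeder","gold_carrier"):
    for r in mark_of(t,s): print('s',t,round(r["conf"],2),w(s,r["location"]).round(3),px(s,w(s,r["location"])).round())
for r in spot_in("blue_slide",s): print('s slide',round(r["conf"],2),w(s,r["location"]).round(3))
# white outline
i=c.astype(int); m=((i.min(2)>130)).astype(np.uint8)
n,l,st,ce=cv2.connectedComponentsWithStats(m)
ys,xs=np.nonzero(m); print(len(xs)); R=cv2.minAreaRect(np.c_[xs,ys].astype(np.float32)); B=cv2.boxPoints(R)+[150,155]
for b in B: print(b.round(1),at_z(p,*b,.02).round(3))
b=(i[...,2]>i[...,0]+40)&(i[...,2]>i[...,1]+30); ys,xs=np.nonzero(b); print("blue",xs.mean()+150,ys.mean()+155,at_z(p,xs.mean()+150,ys.mean()+155,.07).round(4),len(xs))
o=telemetry.get_obs(); print(o["clock"],o["position"],o["ee_rot"])
E
```

```text
blue_feeder 0.69 [ 0.548  0.215 -0.001]
gold_carrier 0.88 [0.521 0.083 0.   ]
gold_carrier 0.75 [0.514 0.207 0.008]
gold_carrier 0.66 [ 0.445  0.313 -0.003]
[0.39 0.94 0.66]
s blue_feeder 0.98 [ 0.546  0.216 -0.002] [232. 257.]
s gold_carrier 0.92 [ 0.523  0.081 -0.001] [252. 220.]
s gold_carrier 0.54 [0.513 0.204 0.009] [248. 251.]
s gold_carrier 0.45 [ 0.443  0.315 -0.005] [274. 297.]
s slide 0.95 [0.468 0.211 0.034]
19
[164.5 176.8] [0.583 0.267 0.02 ]
[172.5 169.5] [0.601 0.247 0.02 ]
[193.5 192.6] [0.542 0.195 0.02 ]
[185.5 199.9] [0.525 0.214 0.02 ]
blue 188.94444444444446 219.26666666666665 [0.4683 0.1973 0.07  ] 90
0.55 [ 0.2678135  -0.56471836  0.23131342] [ 0.37800276  0.59756701 -0.37801127  0.59760777]
```

View pics/crop.png

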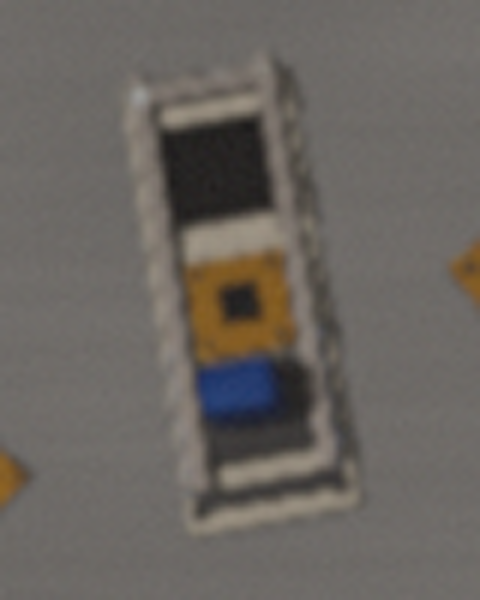

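View pics/side1.png

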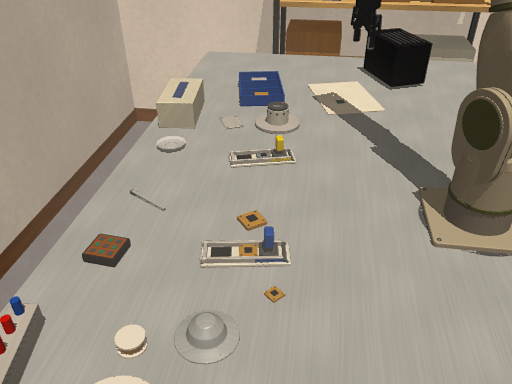

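The crop shows the handle top at about (238,388), the black place centre at (219,169) and the walls tilted slightly left. The side view agrees that the handle is home near the robot, and the middle-sized carrier is the one in the lane. Next I'll fit the yaw.

```bash
python3 - <<'E'
from h import *
from scipy.spatial.transform import Rotation as R
p=viewer.camera("top")
g=lambda u,v,z: at_z(p,150+u/6-.4,155+v/6-.4,z)[:2]
for n,a,b,z in (("left",(195,490),(138,85),.02),("right",(330,450),(265,62),.02),("black-gold",(240,302),(219,169),.012),("black-handle",(238,388),(219,169),.03)):
    if n=="black-handle": d=g(*b,.008)-g(*a,.07)
    elif n=="black-gold": d=g(*b,.008)-g(*a,.018)
    else: d=g(*b,z)-g(*a,z)
    print(n,np.linalg.norm(d).round(3),np.arctan2(d[1],d[0]).round(3))
print("black",g(219,169,.008),"gold",g(240,302,.018),"handle",g(238,388,.07))
# back plate corners & front corners
print(g(192,530,.008),g(355,500,.008),g(135,80,.02),g(268,60,.02))
o=telemetry.get_obs(); print(R.from_quat(o["ee_rot"]).as_matrix().round(3))
E
```

```text
left 0.169 0.161
right 0.163 0.176
black-gold 0.059 0.19
black-handle 0.104 0.182
black [0.57029968 0.21532753] gold [0.51237084 0.20416456] handle [0.4682798  0.19658377]
[0.42181851 0.22306404] [0.43284904 0.15809868] [0.60539991 0.24862505] [0.61310583 0.1942853 ]
[[ 0.     0.904  0.428]
 [-0.     0.428 -0.904]
 [-1.     0.     0.   ]]
```

```bash
python3 -m crank '[[1,[3,2.9,0],[0,0,-0.088]],[1,[3,2.9,0],[0,0,-0.088]],[1,[3,2.9,0],[0,0,-0.087]],[1,[3,2.9,0],[0,0,0]],[1,[3,2.9,0],[0,0,0]],[1,[3,2.9,0],[0,0,0]],[1,[0,4,0],[0,0,0]],[1,[0,4,0],[0,0,0]],[1,[0,4,0],[0,0,0]],[1,[0,4,0],[0,0,0]],[1,[0,4,0],[0,0,0]],[1,[0,4,0],[0,0,0]]]' 40
python3 -m crank '[[1,[0,4,0],[0,0,0]],[1,[0,4,0],[0,0,0]],[1,[0,4,0],[0,0,0]],[1,[0,4,0],[0,0,0]],[1,[0,4,0],[0,0,0]],[1,[0,4,0],[0,0,0]],[1,[-0.5,3.4,0],[0,0,0]],[1,[-0.5,3.4,0],[0,0,0]],[1,[-0.5,3.4,0],[0,0,0]],[1,[0,0,-3],[0,0,0]],[1,[0,0,0],[0,0,0]],[1,[0,0,0],[0,0,0]]]'
```

```text
clock: 1.6
position: [0.4472, -0.1491, 0.2315]
ee_rot: [0.453, 0.543, -0.453, 0.543]
ft_force: [1.1, 0.3, 0.1]
grip_width: -0.003
clock: 2.6
position: [0.4319, 0.1905, 0.2008]
ee_rot: [0.452, 0.543, -0.454, 0.543]
ft_force: [-0.2, -0.5, 0.3]
grip_width: 0.003
```

```bash
python3 -m crank '[[1,[0,0,-4],[0,0,0]],[1,[0,0,-4],[0,0,0]],[1,[0,0,-4],[0,0,0]],[1,[0,0,-3.2],[0,0,0]],[1,[0,0,0],[0,0,0]],[1,[0,0,0],[0,0,0]]]'
python3 - <<'E'
from h import *
a=look("side","side2.png")["frame"][190:310,170:330]; b=look("top","top3.png")["frame"][155:255,150:230]
o=cv2.cvtColor(np.hstack([cv2.resize(a,(560,420)),cv2.resize(b,(240,300)) if 0 else cv2.resize(b,(240,420))]),cv2.COLOR_RGB2BGR); cv2.imwrite("pics/pre.png",o)
E
```

```text
clock: 3.1
position: [0.4327, 0.1902, 0.0499]
ee_rot: [0.453, 0.543, -0.454, 0.542]
ft_force: [0.8, -0.3, 1.1]
grip_width: -0.002
```

View pics/pre.png

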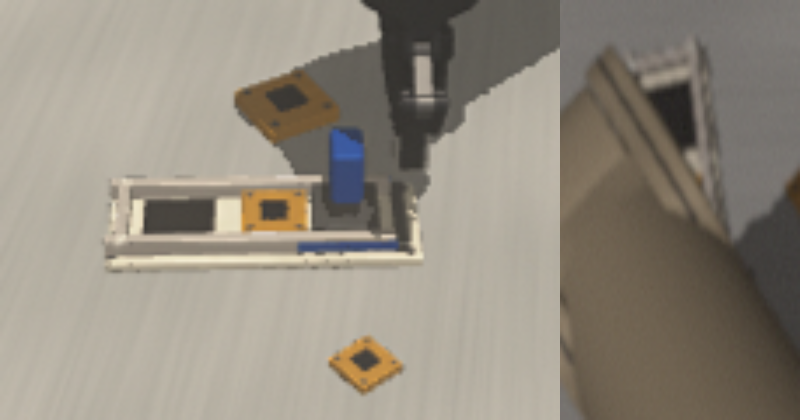

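The closed fingers sit behind the blue handle, with the tip at (412,170) and the handle at (347,165). They are lined up, with a gap of roughly 20 mm.

```bash
python3 -m crank '[[1,[0.98,0.18,0],[0,0,0]],[1,[0.98,0.18,0],[0,0,0]],[1,[0.98,0.18,0],[0,0,0]],[1,[0,0,0],[0,0,0]]]'
python3 -m crank '[[1,[0.98,0.18,0],[0,0,0]],[1,[0.98,0.18,0],[0,0,0]],[1,[0.98,0.18,0],[0,0,0]],[1,[0.49,0.09,0],[0,0,0]],[1,[0,0,0],[0,0,0]],[1,[0,0,0],[0,0,0]]]'
python3 - <<'E'
from h import *
a=look("side","side3.png")["frame"][190:310,170:330]
cv2.imwrite("pics/mid.png",cv2.cvtColor(cv2.resize(a,(640,480)),cv2.COLOR_RGB2BGR))
E
```

```text
clock: 3.53
position: [0.4641, 0.1966, 0.0506]
ee_rot: [0.454, 0.542, -0.453, 0.543]
ft_force: [-3.5, -2.2, 2.5]
grip_width: 0.0
clock: 4.03
position: [0.4963, 0.2025, 0.0499]
ee_rot: [0.453, 0.543, -0.454, 0.543]
ft_force: [-6.6, -1.9, 5.1]
grip_width: 0.0
```

View pics/mid.png

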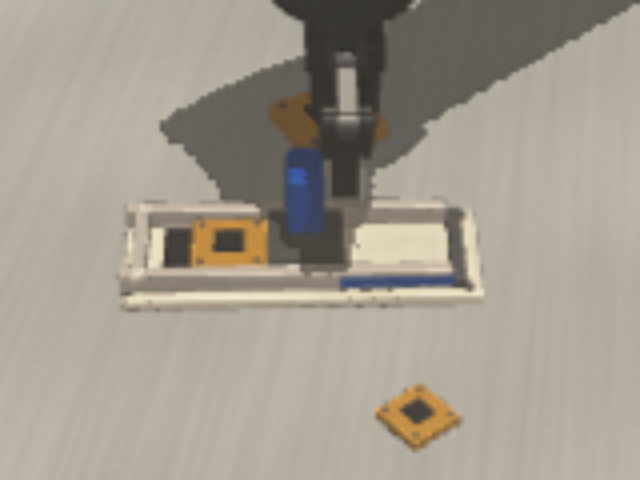

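The slide is pushing the carrier along: its left edge is at 193 px and the place's far edge is about 165 px, so roughly 20 mm remain. I'll creep to the stop.

```bash
python3 -m crank '[[1,[0.49,0.09,0],[0,0,0]],[1,[0.49,0.09,0],[0,0,0]],[1,[0.49,0.09,0],[0,0,0]],[1,[0,0,0],[0,0,0]]]'
python3 -m crank '[[1,[0.3,0.05,0],[0,0,0]],[1,[0,0,0],[0,0,0]]]'
python3 -m crank '[[1,[0.3,0.05,0],[0,0,0]],[1,[0,0,0],[0,0,0]]]'
```

```text
clock: 4.42
position: [0.5087, 0.2048, 0.0495]
ee_rot: [0.451, 0.544, -0.455, 0.542]
ft_force: [-16.3, -6.0, 12.4]
grip_width: 0.0
clock: 4.58
position: [0.509, 0.2049, 0.0494]
ee_rot: [0.449, 0.545, -0.457, 0.541]
ft_force: [-30.8, -9.1, 24.1]
grip_width: -0.0
clock: 4.75
position: [0.5094, 0.205, 0.0493]
ee_rot: [0.447, 0.546, -0.458, 0.541]
ft_force: [-45.2, -14.1, 37.3]
grip_width: -0.002
```

The force climbs with no further travel (77 mm of TCP travel), so the slide is on its hard stop. I'll relieve the excess press and check.

```bash
python3 -m crank '[[1,[-0.65,-0.12,0],[0,0,0]],[1,[0,0,0],[0,0,0]]]'
python3 - <<'E'
from h import *
a=look("side","side4.png")["frame"][190:310,170:330]
cv2.imwrite("pics/end.png",cv2.cvtColor(cv2.resize(a,(640,480)),cv2.COLOR_RGB2BGR))
E
```

```text
clock: 4.92
position: [0.5083, 0.2047, 0.0494]
ee_rot: [0.452, 0.543, -0.454, 0.543]
ft_force: [-6.9, -1.1, -0.9]
grip_width: 0.003
```

View pics/end.png

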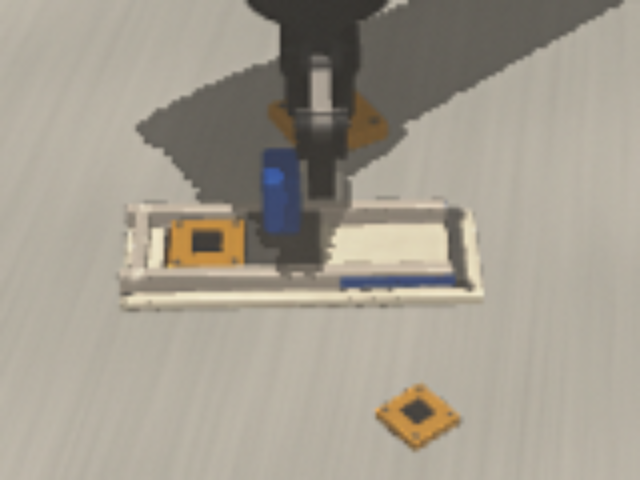

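The carrier at (207,243) now covers the black place, the handle is at its end at (282,190), and the force is spring-only. Now I'll lift off quickly to let the slide go.

```bash
python3 -m crank '[[1,[0,0,4.1],[0,0,0]],[1,[0,0,4.1],[0,0,0]],[1,[0,0,4.1],[0,0,0]],[1,[0,0,3],[0,0,0]],[1,[0,0,0],[0,0,0]],[1,[0,0,0],[0,0,0]],[1,[0,0,0],[0,0,0]],[1,[0,0,0],[0,0,0]]]'
python3 - <<'E'
from h import *
s=look("side","side5.png"); a=s["frame"][190:310,170:330]
cv2.imwrite("pics/fin.png",cv2.cvtColor(cv2.resize(a,(640,480)),cv2.COLOR_RGB2BGR))
d=np.array([.984,.179]); B=np.array([.5703,.2155])
for r in mark_of("gold_carrier",s):
    q=w(s,r["location"]); e=q[:2]-B; print(round(r["conf"],2),q.round(3),"along/across from place",(e@d).round(3),(e@[-d[1],d[0]]).round(3))
E
```

```text
clock: 5.63
position: [0.5102, 0.2049, 0.2014]
ee_rot: [0.453, 0.543, -0.454, 0.543]
ft_force: [0.4, -0.5, -0.1]
grip_width: -0.003
0.81 [0.519 0.081 0.001] along/across from place -0.074 -0.123
0.72 [ 0.44   0.313 -0.001] along/across from place -0.111 0.119
0.67 [0.57  0.215 0.007] along/across from place -0.0 -0.0
```

View pics/fin.png

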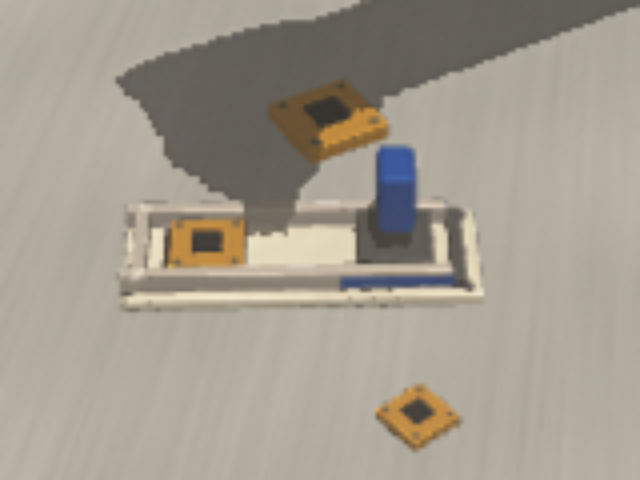

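The handle is home at (396,190), the carrier lies flat on the place at (207,243), and the arm is clear at z = 0.20 m.

```bash
python3 -c "
from h import *
print(manip.hand_in())"
```

```text
the job is handed in; nothing more can be done
None
```

I pushed the blue slide from behind with the fingers shut until it stopped. The force rose to about 45 N along x with no further travel, and the carrier was on the black place. I then eased the press to about 7 N and lifted the fingers quickly so that the spring took the slide home by itself. The job was handed in at about 5.7 s of the 32 s allowed.

- **Gold carrier:** the last side picture shows it flat on the place. The network put it at (0.570, 0.215, 0.007), within a millimetre of the place centre I measured; its own accuracy is about 4 mm.
- **Slides:** the blue handle was back home in the last picture. I never went near the yellow feeder, which is well away from the blue one, and did not look at it again at the end.
- **Robot:** it was clear of everything at z = 0.20 m, with no force on the tool.
- **Not measured:** I inferred the spring-back itself (the slide moving home with no finger on it) from the before and after pictures.

No check failed or disagreed.

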